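# Uncap the tall spray can

### The arm

A 6-joint arm with a two-finger parallel gripper is mounted at the origin on a cart in front of the work surface, level with it; the furniture and walls round the work are solid. World frame = base frame: x ahead of the robot, y to its left, z up, the work surface at z = 0. Lengths are in m, angles in degrees, forces in N, time in s.
With the tool pointing down it reaches from about 0.25 to 0.85 m from the base axis. Payload 12.5 kg.
Tool frame: the origin (TCP) lies at the very end of the fingers, on their centre line; the grasp point (between the pads) lies 19 mm behind it; z points along the fingers, y is the line along which they close (so a half turn about z gives the same grasp; the last joint's range is limited). The gripper opens to 93 mm and grips with 3 to 60 N. Pads are 15 mm wide; open, the fingers measure 128 mm over their backs; the gripper's body (75 mm by 188 mm) begins 65 mm behind the grasp point.
Start: joints at [71.757, 20.094, 94.641, -0, 65.266, -4.847], TCP at [0.127, 0.535, 0.219] pointing down, gripper open.
Joint ranges: [-157.81, 157.81], [-45, 120.19], [0.68, 151.7], [-89.99, 269.99], [4.06, 180], [-164.3, 164.3]. Speed limits (degrees/s): [127.2, 127.2, 159.86, 180, 180, 180].

### API

Orientations are given as a 3x3 rotation matrix whose columns are the frame's x, y, z axes.
In Python, from workcell import bot gives the robot as it stands.
- The arm moves only by the tool drive_tool, never from a script. Its argument "rows" is a list of rows, each an object with "delta_pos": the shift along the tool's x, y, z in mm, a list of three; "delta_rot": the turn, a rotation vector about the tool's x, y, z in rad, a list of three. In form: [{"delta_pos": [dx, dy, dz], "delta_rot": [ax, ay, az]}, ...]. A call has 1 to 12 rows; each row shifts and turns the commanded pose from where the row before left it, along the tool's axes as they then stand; what a row does not reach is not made up. A row lasts 1/10 s, in which the tool goes at most 50 mm and 8.59 degrees, less where a joint would pass 70% of its speed; a pose out of reach is approached as far as the arm can. A call is refused whole if a number of a shift passes 50 or a number of a turn 0.15, either way. A call with a gripper value outside its range is refused whole. "fingers" is the finger opening in mm, from 0 to 93, set as the call begins (left out, the last holds). The fingers move at their own pace and stop on an object; "newtons" is the grip in N (left out, the last holds). Time passes only in rows, so rows that do not move let the fingers close. It gives the time, the measured TCP pose, the force, the opening and the grip force at its end, in the units of the state.
- bot.read_state(): the state, without advancing time (a new reading comes with each control period).
- bot.read_camera(name): name is "side" or "top" or "wrist"; returns the picture (400x640x3 uint8, red, green, blue); there is no depth.
- bot.get_calibration(name): a dict with "mtx" (3x3 intrinsics, pixels), "R" (3x3) and "t" (3): a world point X has camera coordinates R X + t; the wrist camera has in their place "mount" (4x4, takes a point from camera to tool coordinates, whose origin is the TCP and whose axes are the flange's). Camera axes: x right, y down, z forward; pixel columns grow to the right and rows downward; lengths in m; the calibration is good to about 2 mm. A picture is of the moment at which its call begins: read the wrist's pose just before it. get_calibration takes no time and is no camera call.
- bot.job_done(): hands the job in; it is judged then, once.
The state is a dict: "time_s": time; "joints": joint angles; "dq": joint speeds; "joint_efforts": joint torques, N m; "tool_pos": TCP position; "orientation": TCP orientation; "wrist_force": force on the tool from outside, world axes, zero at the start; "torque": the same for the moment, N m; "opening": finger opening in m; "grasp_force": force on a finger pad.
Only numpy, scipy, OpenCV 4.12 (cv2) and the standard library are available. Lean on these libraries where they do the work, as an engineer would, in place of code of your own. Each camera call takes 0.05 s, during which the arm holds its last target. There are 200 camera calls.

### The job

Lift the loose cap off the taller of the two spray cans and set it, mouth down, into the large round recess of the wooden cap holder, so that it stands flat on the recess floor. Leave both cans standing upright where they are, the short one with its cap on.

Things in the scene. Friction and masses are not known exactly. Their poses are not given: they have to be found in the camera images.
- tall_cap_mid (a point): Centre (half-way up, on the axis) of the loose grey plastic cap of the tall spray can: a hollow round cup, mouth down, closed top, 56 mm high, 46 mm across (43 mm at the chamfered top edge), wall 2.5 mm, about 30 g. It only rests on the can's shoulder and lifts straight up; rigid, grip it round its sides. Axis z points up, out of the closed top.
- tall_can: The taller spray can, bare aluminium, loose, upright, about 0.4 kg, 52 mm in diameter; origin at the centre of its underside, z up. Its shoulder, on which the cap stands, is 125 mm above the origin; inside the cap a 30 mm wide neck rises 10 mm above the shoulder, and on it a 12 mm wide spray button up to 28 mm above the shoulder. With the cap on it is 181 mm tall.
- short_can: The shorter spray can of the same make and width (52 mm) with a like cap on, 136 mm tall in all, loose, upright; origin at the centre of its underside. To be left alone. It can stand on either side of the tall can.
- large_recess (a point): Centre of the floor of the large round recess, 68 mm in diameter, 8 mm deep, flat floor 4 mm above the bench, in the cap holder: a flat wooden board 170 x 90 x 12 mm fixed on the bench, long side pointing roughly away from the robot. Axes: z up, x along the board away from its small recess (34 mm wide, 90 mm from this point), in which a brass knob 21 mm wide stands 10 mm proud.
Mind the look-alikes: they are no part of the job. Leave any yellow look-alike of the part that bears tall_cap_mid alone.

How it is judged (in metres and radians):
At the end, for the whole second after the job is handed in: The tall can's cap stands released, mouth down (within about 6 degrees), on the floor of the large recess (its centre within 16 mm of the recess's axis and 24 to 32 mm above its floor); both cans stand upright (within about 6 degrees), each within 40 mm of where it stood (horizontal distance between tall_cap_mid and large_recess below 0.016 m and z of tall_cap_mid in the frame of large_recess between 0.024 and 0.032 m and angle between each of tall_cap_mid, tall_can, short_can's own z axis and vertical below 0.1 rad and distance of each of tall_can, short_can from where it was at the start of the episode below 0.04 m); the robot touches nothing.
It fails at once if a spray can is knocked over (angle between any of tall_can, short_can's own z axis and vertical above 0.7 rad).
It also fails if it takes over 38 s, if anything falls off the work surface, if the arm or the gripper's body presses on something with over 40 N, if the wrist force passes 120 N, or if a joint passes its speed limit or range.

## Working session

There is one attempt and no reset: what is moved stays moved. The work goes in short steps, Python scripts to look and compute and a tool call to move; the robot and the scene stay as the last step left them, time stands still between calls to the robot, and variables do not carry over. Pictures are saved under pics/ and viewed, at most 10 in all, crops included, and the job is handed in when it is done.

Besides the shell and the picture viewer there is one more tool, called as name([rows], argument=value, ...), one row to a line, values as JSON. drive_tool: Moves the arm, as the interface text tells. Its arguments: {"type":"object","properties":{"rows":{"type":"array","items":{"type":"object","properties":{"delta_pos":{"type":"array","items":{"type":"number"}},"delta_rot":{"type":"array","items":{"type":"number"}}}}},"fingers":{"type":"number"},"newtons":{"type":"number"}},"required":["rows"]}

```bash
mkdir -p pics; python3 - <<'E'
from workcell import bot
import cv2,numpy as np
for n in ("side","top"):
    cv2.imwrite(f"pics/{n}0.png",bot.read_camera(n)[:,:,::-1])
    c=bot.get_calibration(n);print(n,c["mtx"].tolist(),(-c["R"].T@c["t"]).round(3),c["R"].round(3).tolist())
s=bot.read_state();print(s["time_s"],s["tool_pos"],s["orientation"])
E
```

```text
side [[370.42019033724534, 0.0, 320.0010179885461], [0.0, 370.42019033724534, 198.23564320174168], [0.0, 0.0, 1.0]] [0.26  0.653 0.642] [[-0.931, -0.365, -0.013], [-0.211, 0.567, -0.796], [0.298, -0.738, -0.605]]
top [[512.0008952643678, 0.0, 318.96175189487883], [0.0, 512.0008952643678, 194.57584727517914], [0.0, 0.0, 1.0]] [0.363 0.023 1.256] [[-0.018, -1.0, -0.018], [-0.988, 0.021, -0.152], [0.153, 0.014, -0.988]]
0.1 [0.12729747 0.53474329 0.21816409] [[-9.72789959e-01  2.31688557e-01 -3.28778496e-04]
 [ 2.31688771e-01  9.72789475e-01 -9.75212120e-04]
 [ 9.38867718e-05 -1.02485084e-03 -9.99999470e-01]]
```

View pics/side0.png

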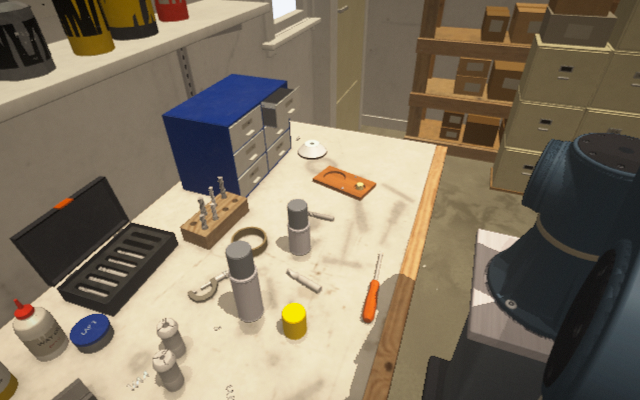

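View pics/top0.png

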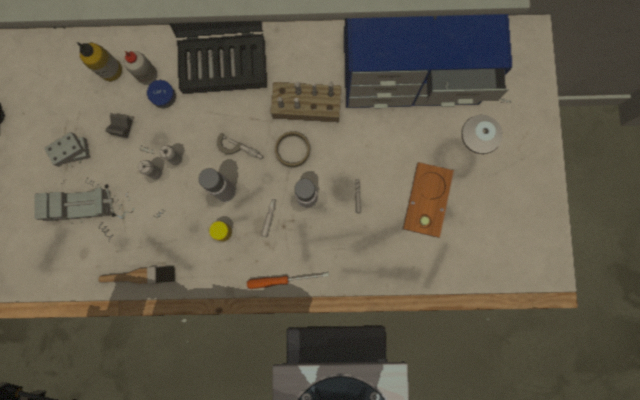

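The tall can is at side (242,280) / top (212,183), and the short one at side (298,228) / top (305,192). The yellow look-alike cap is at side (294,321) / top (219,231). The holder is at side (344,183) / top (428,200), with its large recess at the far end (432,186) and the brass knob at (425,221). The grey cap on the taller can, seen in the side view, is the one meant. I'll enlarge to confirm.

```bash
cat > h.py <<'E'
import numpy as np,cv2
from workcell import bot
def cal(n): c=bot.get_calibration(n);return np.array(c["mtx"]),np.array(c["R"]),np.array(c["t"])
def proj(n,X):
    K,R,t=cal(n);p=K@(R@np.array(X)+t);return p[:2]/p[2]
def onz(n,uv,z):
    K,R,t=cal(n);d=R.T@np.linalg.solve(K,[uv[0],uv[1],1]);c=-R.T@t;return c+d*(z-c[2])/d[2]
E
python3 - <<'E'
from h import *
a=cv2.imread("pics/side0.png");b=cv2.imread("pics/top0.png")
f=lambda im,x,y,w,h,k:cv2.resize(im[y:y+h,x:x+w],None,fx=k,fy=k,interpolation=cv2.INTER_CUBIC)
r1=np.hstack([f(a,220,230,80,100,3),f(b,190,155,140,75,4)])
E=0
r1=np.zeros((600,800,3),np.uint8)
r1[:300,:240]=f(a,220,230,80,100,3)
r1[:300,240:800]=f(b,190,155,140,75,4)
r1[300:600,:280]=f(b,395,155,70,75,4)[:300]
r1[300:600,280:600]=f(a,305,155,80,75,4)
r1[300:600,600:800]=f(a,280,195,50,75,4)
cv2.imwrite("pics/crop0.png",r1)
for n,uv,z in [("top",(210,177),.181),("side",(239,248),.181),("side",(248,318),0),("top",(305,186),.136),("side",(298,204),.136),("top",(432,186),.012),("top",(425,221),.02),("side",(334,174),.012)]:print(n,uv,onz(n,uv,z).round(4))
E
```

```text
top (210, 177) [0.5719 0.2713 0.181 ]
side (239, 248) [0.5679 0.274  0.181 ]
side (248, 318) [0.5669 0.2913 0.    ]
top (305, 186) [0.5557 0.0698 0.136 ]
side (298, 204) [0.5474 0.0718 0.136 ]
top (432, 186) [ 0.5704 -0.2368  0.012 ]
top (425, 221) [ 0.4838 -0.2139  0.02  ]
side (334, 174) [ 0.5751 -0.2456  0.012 ]
```

View pics/crop0.png

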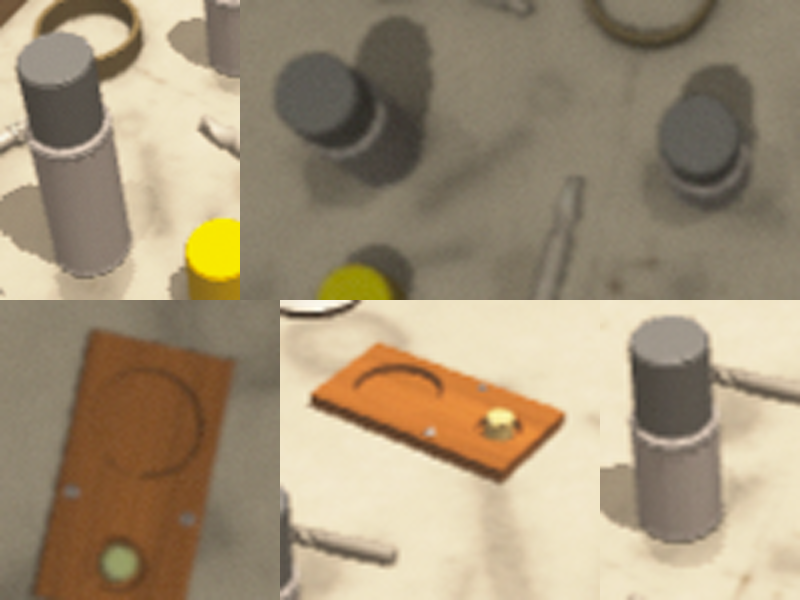

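The crop confirms it: the tall can at left carries the loose grey cap, the short can is separate, and the recess is at the board's far end. In the full-image pixels, the cap-top centre is top (209.8,179) / side (239,250.3), and the recess centre is top (432.2,185.8).

```bash
python3 - <<'E'
from h import *
for n,uv,z in [("top",(209.6,178.8),.181),("side",(238.8,250.3),.181),("top",(432,185.6),.012),("top",(425,220.8),.02),("side",(429.8-100+0,174),.012)]:print(n,uv,onz(n,uv,z).round(4))
s=bot.read_state();R=np.array(s["orientation"]);p=np.array(s["tool_pos"])
print("d1",(R.T@(np.array([.570,.2725,.245])-p)*1e3).round(1))
c=bot.get_calibration("wrist");print(np.array(c["mount"]).round(3).tolist(),c["mtx"][0][0])
E
```

```text
top (209.6, 178.8) [0.568  0.2721 0.181 ]
side (238.8, 250.3) [0.5652 0.279  0.181 ]
top (432, 185.6) [ 0.5714 -0.2369  0.012 ]
top (425, 220.8) [ 0.4842 -0.2139  0.02  ]
side (329.8, 174) [ 0.5872 -0.2411  0.012 ]
d1 [-491.4 -152.6  -26.7]
[[-0.001, -0.961, -0.277, 0.076], [1.0, -0.002, 0.002, 0.001], [-0.002, -0.277, 0.961, -0.166], [0.0, 0.0, 0.0, 1.0]] 281.95059692064746
```

drive_tool([
  {"delta_pos": [-10, -3, -15]},
  {"delta_pos": [-30, -9, -12]},
  {"delta_pos": [-40, -13, 0]},
  {"delta_pos": [-40, -13, 0]},
  {"delta_pos": [-40, -13, 0]},
  {"delta_pos": [-40, -13, 0]},
  {"delta_pos": [-40, -13, 0]},
  {"delta_pos": [-40, -13, 0]},
  {"delta_pos": [-40, -13, 0]},
  {"delta_pos": [-40, -13, 0]},
  {"delta_pos": [-30, -9, 0]},
  {"delta_pos": [-10, -3, 0]},
], fingers=93, newtons=15)

```text
schema error: expected keys delta_pos, delta_rot
```

drive_tool([
  {"delta_pos": [0, 0, 0]},
  {"delta_pos": [0, 0, 0]},
])

```text
schema error: expected keys delta_pos, delta_rot
```

```bash
cat >> h.py <<'E'
def wrist(f):
    s=bot.read_state();im=bot.read_camera("wrist");cv2.imwrite(f,im[:,:,::-1]);np.save(f+".npy",np.column_stack([np.array(s["orientation"]),s["tool_pos"]]));return s
def wonz(f,uv,z):
    P=np.load(f+".npy");T=np.eye(4);T[:3]=P;c=bot.get_calibration("wrist");M=T@np.array(c["mount"])
    d=M[:3,:3]@np.linalg.solve(np.array(c["mtx"]),[uv[0],uv[1],1]);o=M[:3,3];return o+d*(z-o[2])/d[2]
def delta(X):
    s=bot.read_state();return (np.array(s["orientation"]).T@(np.array(X)-s["tool_pos"])*1e3).round(1)
E
python3 -c "
from h import *
s=wrist('pics/w1.png');print(s['time_s'],s['tool_pos'],s['orientation'])"
```

```text
0.1 [0.12729747 0.53474329 0.21816409] [[-9.72789959e-01  2.31688557e-01 -3.28778496e-04]
 [ 2.31688771e-01  9.72789475e-01 -9.75212120e-04]
 [ 9.38867718e-05 -1.02485084e-03 -9.99999470e-01]]
```

View pics/w1.png

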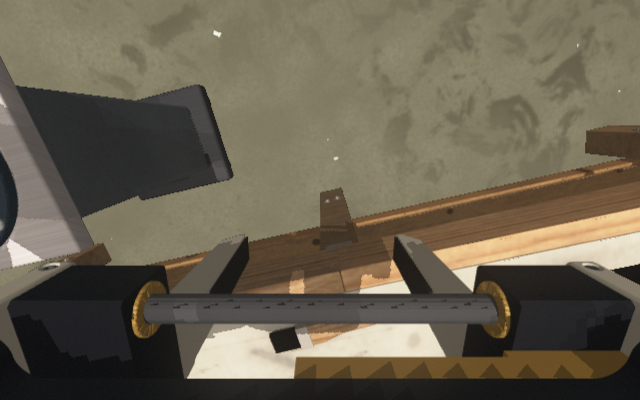

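The picture shows the bench edge and the fingers: the moves were refused because delta_rot is required, so the arm hasn't moved. I'll resend them.

drive_tool([
  {"delta_pos": [-10, -3, -15], "delta_rot": [0, 0, 0]},
  {"delta_pos": [-30, -9, -12], "delta_rot": [0, 0, 0]},
  {"delta_pos": [-40, -13, 0], "delta_rot": [0, 0, 0]},
  {"delta_pos": [-40, -13, 0], "delta_rot": [0, 0, 0]},
  {"delta_pos": [-40, -13, 0], "delta_rot": [0, 0, 0]},
  {"delta_pos": [-40, -13, 0], "delta_rot": [0, 0, 0]},
  {"delta_pos": [-40, -13, 0], "delta_rot": [0, 0, 0]},
  {"delta_pos": [-40, -13, 0], "delta_rot": [0, 0, 0]},
  {"delta_pos": [-40, -13, 0], "delta_rot": [0, 0, 0]},
  {"delta_pos": [-40, -13, 0], "delta_rot": [0, 0, 0]},
  {"delta_pos": [-30, -9, 0], "delta_rot": [0, 0, 0]},
  {"delta_pos": [-10, -3, 0], "delta_rot": [0, 0, 0]},
], fingers=93, newtons=15)

```text
time_s: 1.35
tool_pos: [0.4887, 0.3162, 0.2452]
orientation: [[-0.972, 0.234, -0.0], [0.234, 0.972, -0.0], [0.0, -0.001, -1.0]]
wrist_force: [0.2, 0.5, -0.7]
opening: 0.093
grasp_force: 0.0
```

drive_tool([
  {"delta_pos": [0, 0, 0], "delta_rot": [0, 0, 0]},
  {"delta_pos": [0, 0, 0], "delta_rot": [0, 0, 0]},
])

```text
time_s: 1.55
tool_pos: [0.4859, 0.3184, 0.2455]
orientation: [[-0.973, 0.231, -0.001], [0.231, 0.973, -0.0], [0.001, -0.0, -1.0]]
wrist_force: [0.8, 0.6, 0.1]
opening: 0.0932
grasp_force: 0.0
```

```bash
python3 -c "
from h import *
s=wrist('pics/w2.png');print(s['time_s'],s['tool_pos'],s['orientation'],s['opening'],delta([.567,.274,.143]))"
```

```text
1.55 [0.48591678 0.31841089 0.24546661] [[-9.72885533e-01  2.31286166e-01 -6.69284010e-04]
 [ 2.31286252e-01  9.72885742e-01 -5.18950107e-05]
 [ 6.39134273e-04 -2.05284095e-04 -9.99999775e-01]] 0.09320643641509734 [-89.4 -24.7 102.6]
```

View pics/w2.png

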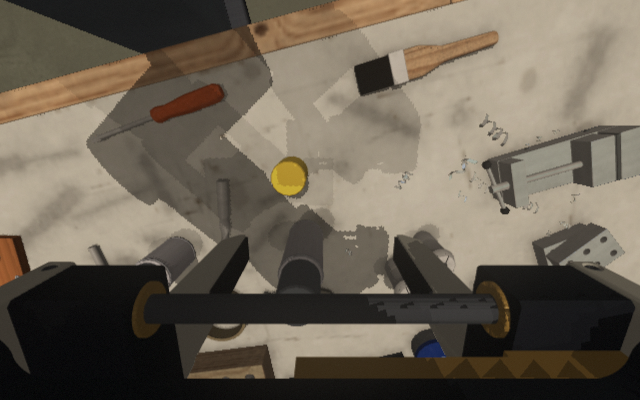

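The wrist view shows the can and its cap between the fingers. The can body is around (304,245), with the cap partly hidden behind the bar at (299,285). I'll compare that with the projection of my estimate.

```bash
python3 - <<'E'
from h import *
P=np.load('pics/w2.png.npy');T=np.eye(4);T[:3]=P;c=bot.get_calibration("wrist");M=np.linalg.inv(T@np.array(c["mount"]))
for z in(0,.03,.06,.09,.125,.15,.181):
    q=np.array(c["mtx"])@(M@[.567,.274,z,1])[:3];print(z,(q[:2]/q[2]).round(1),q[2].round(3))
im=cv2.imread('pics/w2.png').astype(int)
for r in(235,250,280,288):print(r,im[r,264:336:2].sum(1).tolist())
E
```

```text
0 [304.1 232.5] 0.441
0.03 [303.  240.1] 0.412
0.06 [301.7 249. ] 0.384
0.09 [300.2 259.2] 0.355
0.125 [298.1 273.5] 0.321
0.15 [296.3 285.7] 0.297
0.181 [293.7 303.9] 0.267
235 [226, 234, 214, 200, 215, 229, 232, 236, 231, 236, 229, 219, 206, 169, 176, 173, 177, 173, 176, 175, 183, 178, 177, 184, 175, 180, 181, 186, 187, 194, 193, 192, 229, 275, 278, 283]
250 [274, 282, 283, 281, 276, 281, 283, 266, 257, 256, 217, 167, 172, 162, 168, 174, 166, 171, 173, 171, 176, 170, 176, 176, 170, 175, 179, 177, 178, 203, 280, 285, 294, 291, 288, 292]
280 [485, 401, 285, 281, 280, 285, 288, 237, 107, 107, 102, 106, 109, 107, 107, 105, 105, 106, 114, 109, 110, 113, 114, 108, 109, 113, 107, 113, 151, 227, 275, 275, 279, 283, 281, 282]
288 [449, 435, 452, 456, 459, 454, 320, 108, 106, 116, 126, 136, 148, 158, 163, 171, 178, 166, 160, 154, 137, 138, 125, 118, 108, 109, 110, 102, 107, 131, 143, 209, 218, 259, 262, 273]
```

The cap sits about 3 mm further along tool +y than estimated, so I'll correct for that, descend and grip.

drive_tool([
  {"delta_pos": [-20, -5, 0], "delta_rot": [0, 0, 0]},
  {"delta_pos": [-30, -8, 0], "delta_rot": [0, 0, 0]},
  {"delta_pos": [-30, -7, 0], "delta_rot": [0, 0, 0]},
  {"delta_pos": [-9, -2, 0], "delta_rot": [0, 0, 0]},
  {"delta_pos": [0, 0, 0], "delta_rot": [0, 0, 0]},
  {"delta_pos": [0, 0, 10], "delta_rot": [0, 0, 0]},
  {"delta_pos": [0, 0, 20], "delta_rot": [0, 0, 0]},
  {"delta_pos": [0, 0, 25], "delta_rot": [0, 0, 0]},
  {"delta_pos": [0, 0, 25], "delta_rot": [0, 0, 0]},
  {"delta_pos": [0, 0, 15], "delta_rot": [0, 0, 0]},
  {"delta_pos": [0, 0, 7], "delta_rot": [0, 0, 0]},
  {"delta_pos": [0, 0, 0], "delta_rot": [0, 0, 0]},
])

```text
time_s: 2.8
tool_pos: [0.5678, 0.2761, 0.1432]
orientation: [[-0.973, 0.231, -0.001], [0.231, 0.973, -0.0], [0.001, -0.001, -1.0]]
wrist_force: [-0.4, -0.3, 0.1]
opening: 0.0931
grasp_force: 0.0
```

drive_tool([
  {"delta_pos": [0, 0, 0], "delta_rot": [0, 0, 0]},
  {"delta_pos": [0, 0, 0], "delta_rot": [0, 0, 0]},
  {"delta_pos": [0, 0, 0], "delta_rot": [0, 0, 0]},
  {"delta_pos": [0, 0, 0], "delta_rot": [0, 0, 0]},
  {"delta_pos": [0, 0, 0], "delta_rot": [0, 0, 0]},
  {"delta_pos": [0, 0, 0], "delta_rot": [0, 0, 0]},
  {"delta_pos": [0, 0, 0], "delta_rot": [0, 0, 0]},
  {"delta_pos": [0, 0, 0], "delta_rot": [0, 0, 0]},
], fingers=60)

```text
time_s: 3.6
tool_pos: [0.5683, 0.2758, 0.1436]
orientation: [[-0.973, 0.232, -0.0], [0.232, 0.973, -0.0], [0.0, -0.0, -1.0]]
wrist_force: [-0.2, -0.5, -0.0]
opening: 0.0602
grasp_force: 0.0
```

drive_tool([
  {"delta_pos": [0, 0, 0], "delta_rot": [0, 0, 0]},
  {"delta_pos": [0, 0, 0], "delta_rot": [0, 0, 0]},
  {"delta_pos": [0, 0, 0], "delta_rot": [0, 0, 0]},
  {"delta_pos": [0, 0, 0], "delta_rot": [0, 0, 0]},
  {"delta_pos": [0, 0, 0], "delta_rot": [0, 0, 0]},
  {"delta_pos": [0, 0, 0], "delta_rot": [0, 0, 0]},
  {"delta_pos": [0, 0, 0], "delta_rot": [0, 0, 0]},
  {"delta_pos": [0, 0, 0], "delta_rot": [0, 0, 0]},
], fingers=35, newtons=10)

```text
time_s: 4.4
tool_pos: [0.5683, 0.2758, 0.1436]
orientation: [[-0.973, 0.232, -0.0], [0.232, 0.973, -0.0], [0.0, -0.0, -1.0]]
wrist_force: [0.5, 0.4, -0.1]
opening: 0.0464
grasp_force: 10.0
```

It's gripped at 46 mm, so I'll lift straight up.

drive_tool([
  {"delta_pos": [0, 0, -4], "delta_rot": [0, 0, 0]},
  {"delta_pos": [0, 0, -8], "delta_rot": [0, 0, 0]},
  {"delta_pos": [0, 0, -12], "delta_rot": [0, 0, 0]},
  {"delta_pos": [0, 0, -14], "delta_rot": [0, 0, 0]},
  {"delta_pos": [0, 0, -14], "delta_rot": [0, 0, 0]},
  {"delta_pos": [0, 0, -14], "delta_rot": [0, 0, 0]},
  {"delta_pos": [0, 0, -14], "delta_rot": [0, 0, 0]},
  {"delta_pos": [0, 0, -12], "delta_rot": [0, 0, 0]},
  {"delta_pos": [0, 0, -8], "delta_rot": [0, 0, 0]},
  {"delta_pos": [0, 0, 0], "delta_rot": [0, 0, 0]},
])

```text
time_s: 5.4
tool_pos: [0.5687, 0.276, 0.2449]
orientation: [[-0.973, 0.232, 0.002], [0.232, 0.973, 0.001], [-0.001, 0.001, -1.0]]
wrist_force: [-0.3, 0.6, -0.4]
opening: 0.0465
grasp_force: 10.0
```

```bash
python3 - <<'E'
from h import *
cv2.imwrite("pics/side2.png",bot.read_camera("side")[:,:,::-1])
t=cv2.imread("pics/top0.png")
s=bot.read_state();print(s["time_s"],s["tool_pos"],s["opening"],delta([.571,-.239,.243]))
# board corner fit: orange mask in both views
for n,f in(("top","pics/top0.png"),("side","pics/side0.png")):
    im=cv2.imread(f);h=cv2.cvtColor(im,cv2.COLOR_BGR2HSV)
    m=cv2.inRange(h,(3,110,60),(20,255,255));k,l,st,ce=cv2.connectedComponentsWithStats(m)
    for i in range(1,k):
        if st[i,4]>300:
            x=st[i]
            if n=="top" and 380<ce[i][0]<470 and x[1]<240 or n=="side" and 300<ce[i][0]<390 and 150<ce[i][1]<210:
                pts=cv2.findNonZero((l==i).astype(np.uint8));q=cv2.approxPolyN(cv2.convexHull(pts),4).reshape(-1,2)
                W=np.array([onz(n,p,.012 )for p in q]);print(n,x,q.tolist(),W[:,:2].round(4).tolist(),W.mean(0).round(4))
E
```

```text
5.45 [0.56840242 0.27584794 0.24389354] 0.046283581669542856 [-121.8 -500.2    0.8]
top [ 403  163   51   74 2459] [[439, 237], [403, 228], [417, 162], [453, 170]] [[0.4451, -0.2472], [0.4686, -0.1614], [0.6313, -0.203], [0.6092, -0.2905]] [ 0.5386 -0.2255  0.012 ]
side [ 313  166   63   34 1102] [[360, 200], [310, 180], [329, 165], [377, 183]] [[0.463, -0.1474], [0.6318, -0.1899], [0.6075, -0.2889], [0.4395, -0.2443]] [ 0.5354 -0.2176  0.012 ]
```

View pics/side2.png

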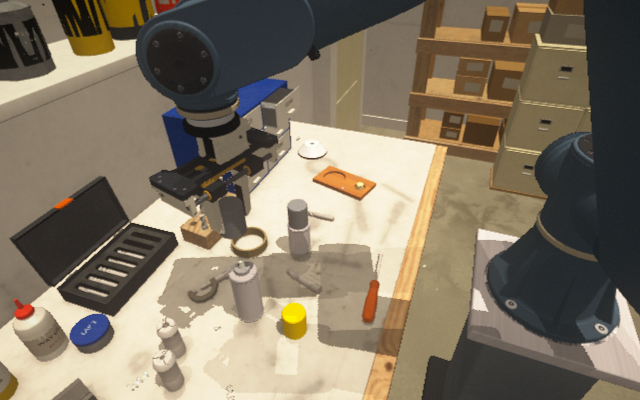

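The side view shows the tall can standing uncapped at (247,290), with the cap in the gripper at (232,215) and the short can untouched. I'll carry the cap over the recess.

drive_tool([
  {"delta_pos": [-4, -15, 0], "delta_rot": [0, 0, 0]},
  {"delta_pos": [-8, -30, 0], "delta_rot": [0, 0, 0]},
  {"delta_pos": [-10, -40, 0], "delta_rot": [0, 0, 0]},
  {"delta_pos": [-10, -40, 0], "delta_rot": [0, 0, 0]},
  {"delta_pos": [-10, -40, 0], "delta_rot": [0, 0, 0]},
  {"delta_pos": [-10, -40, 0], "delta_rot": [0, 0, 0]},
  {"delta_pos": [-10, -40, 0], "delta_rot": [0, 0, 0]},
  {"delta_pos": [-10, -40, 0], "delta_rot": [0, 0, 0]},
  {"delta_pos": [-10, -40, 0], "delta_rot": [0, 0, 0]},
  {"delta_pos": [-10, -40, 0], "delta_rot": [0, 0, 0]},
  {"delta_pos": [-10, -40, 0], "delta_rot": [0, 0, 0]},
  {"delta_pos": [-10, -40, 0], "delta_rot": [0, 0, 0]},
])

```text
time_s: 6.65
tool_pos: [0.573, -0.1854, 0.243]
orientation: [[-0.973, 0.232, -0.001], [0.232, 0.973, 0.0], [0.001, 0.0, -1.0]]
wrist_force: [1.1, 0.5, 0.4]
opening: 0.0463
grasp_force: 10.0
```

drive_tool([
  {"delta_pos": [-6, -35, 0], "delta_rot": [0, 0, 0]},
  {"delta_pos": [-4, -20, 0], "delta_rot": [0, 0, 0]},
  {"delta_pos": [0, 0, 0], "delta_rot": [0, 0, 0]},
  {"delta_pos": [0, 0, 0], "delta_rot": [0, 0, 0]},
  {"delta_pos": [0, 0, 0], "delta_rot": [0, 0, 0]},
])

```text
time_s: 7.15
tool_pos: [0.5709, -0.2381, 0.2434]
orientation: [[-0.973, 0.231, -0.001], [0.231, 0.973, 0.0], [0.001, 0.0, -1.0]]
wrist_force: [-0.0, -0.4, -0.3]
opening: 0.0465
grasp_force: 10.0
```

```bash
python3 -c "
from h import *
s=wrist('pics/w3.png');print(s['time_s'],s['tool_pos'],s['orientation'],s['opening'],s['joints'],delta([.571,-.237,.12]))"
```

```text
7.15 [ 0.57090866 -0.23811959  0.24338684] [[-9.72928642e-01  2.31105100e-01 -5.39707827e-04]
 [ 2.31104894e-01  9.72928751e-01  4.16820912e-04]
 [ 6.21426700e-04  2.80807883e-04 -9.99999767e-01]] 0.04649891874930908 [-2.69548755e+01  2.60379610e+01  8.21894465e+01  7.65299067e-03
  7.18109818e+01 -1.03595129e+02] [  0.3   0.9 123.5]
```

View pics/w3.png

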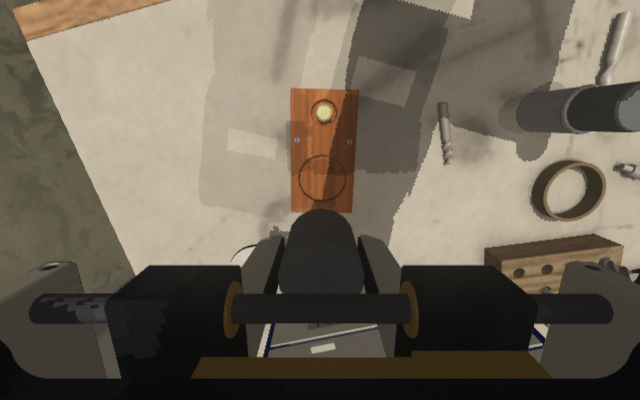

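The wrist view shows the whole board: the recess centre is at (322,178) and the knob at (324,113), with the cap held upright between the pads.

```bash
python3 -c "
from h import *
for uv,z in [((322.5,178),.012),((324,113),.022),((322.5,155),.012)]: print(wonz('pics/w3.png',uv,z).round(4))
print((322-298,)); im=cv2.imread('pics/w3.png')[80:220,280:370]; cv2.imwrite('pics/w3c.png',cv2.resize(im,None,fx=4,fy=4,interpolation=cv2.INTER_CUBIC))"
```

```text
[ 0.572 -0.234  0.012]
[ 0.4867 -0.2118  0.022 ]
[ 0.5403 -0.2265  0.012 ]
(24,)
```

View pics/w3c.png

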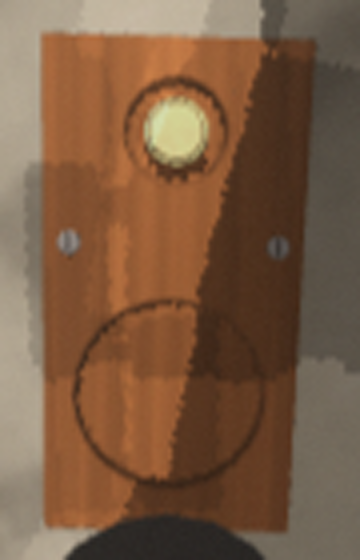

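The recess is at (0.572,-0.234). I'll shift 3 mm along +y, then descend to about 15 mm above the seat.

drive_tool([
  {"delta_pos": [0, 3, 5], "delta_rot": [0, 0, 0]},
  {"delta_pos": [0, 0, 15], "delta_rot": [0, 0, 0]},
  {"delta_pos": [0, 0, 25], "delta_rot": [0, 0, 0]},
  {"delta_pos": [0, 0, 30], "delta_rot": [0, 0, 0]},
  {"delta_pos": [0, 0, 30], "delta_rot": [0, 0, 0]},
  {"delta_pos": [0, 0, 30], "delta_rot": [0, 0, 0]},
  {"delta_pos": [0, 0, 25], "delta_rot": [0, 0, 0]},
  {"delta_pos": [0, 0, 20], "delta_rot": [0, 0, 0]},
  {"delta_pos": [0, 0, 15], "delta_rot": [0, 0, 0]},
  {"delta_pos": [0, 0, 10], "delta_rot": [0, 0, 0]},
  {"delta_pos": [0, 0, 0], "delta_rot": [0, 0, 0]},
  {"delta_pos": [0, 0, 0], "delta_rot": [0, 0, 0]},
])

```text
time_s: 8.4
tool_pos: [0.5723, -0.236, 0.0393]
orientation: [[-0.973, 0.231, 0.001], [0.231, 0.973, -0.0], [-0.001, -0.0, -1.0]]
wrist_force: [1.1, -0.4, -0.9]
opening: 0.0463
grasp_force: 10.0
```

drive_tool([
  {"delta_pos": [0, 0, 3], "delta_rot": [0, 0, 0]},
  {"delta_pos": [0, 0, 3], "delta_rot": [0, 0, 0]},
  {"delta_pos": [0, 0, 3], "delta_rot": [0, 0, 0]},
  {"delta_pos": [0, 0, 2], "delta_rot": [0, 0, 0]},
  {"delta_pos": [0, 0, 2], "delta_rot": [0, 0, 0]},
  {"delta_pos": [0, 0, 1], "delta_rot": [0, 0, 0]},
  {"delta_pos": [0, 0, 1], "delta_rot": [0, 0, 0]},
  {"delta_pos": [0, 0, 0], "delta_rot": [0, 0, 0]},
  {"delta_pos": [0, 0, 0], "delta_rot": [0, 0, 0]},
])

```text
time_s: 9.3
tool_pos: [0.5719, -0.236, 0.0237]
orientation: [[-0.973, 0.232, 0.0], [0.232, 0.973, -0.0], [-0.0, -0.0, -1.0]]
wrist_force: [-0.2, 0.9, -0.8]
opening: 0.0467
grasp_force: 10.0
```

drive_tool([
  {"delta_pos": [0, 0, 0.5], "delta_rot": [0, 0, 0]},
  {"delta_pos": [0, 0, 0.5], "delta_rot": [0, 0, 0]},
  {"delta_pos": [0, 0, 0.5], "delta_rot": [0, 0, 0]},
  {"delta_pos": [0, 0, 0], "delta_rot": [0, 0, 0]},
  {"delta_pos": [0, 0, 0], "delta_rot": [0, 0, 0]},
])

```text
time_s: 9.8
tool_pos: [0.5719, -0.236, 0.0226]
orientation: [[-0.973, 0.232, 0.0], [0.232, 0.973, -0.0], [-0.0, -0.0, -1.0]]
wrist_force: [-2.5, 0.5, 5.7]
opening: 0.0465
grasp_force: 10.0
```

It has made contact with the floor at the expected height. I'll release it, retreat upward and check.

drive_tool([
  {"delta_pos": [0, 0, 0], "delta_rot": [0, 0, 0]},
  {"delta_pos": [0, 0, 0], "delta_rot": [0, 0, 0]},
  {"delta_pos": [0, 0, 0], "delta_rot": [0, 0, 0]},
  {"delta_pos": [0, 0, 0], "delta_rot": [0, 0, 0]},
  {"delta_pos": [0, 0, 0], "delta_rot": [0, 0, 0]},
  {"delta_pos": [0, 0, 0], "delta_rot": [0, 0, 0]},
  {"delta_pos": [0, 0, 0], "delta_rot": [0, 0, 0]},
  {"delta_pos": [0, 0, 0], "delta_rot": [0, 0, 0]},
], fingers=75)

```text
time_s: 10.6
tool_pos: [0.5719, -0.2359, 0.0221]
orientation: [[-0.973, 0.232, 0.0], [0.232, 0.973, -0.0], [-0.0, -0.0, -1.0]]
wrist_force: [-0.4, 0.3, 0.4]
opening: 0.075
grasp_force: 0.0
```

drive_tool([
  {"delta_pos": [0, 0, -5], "delta_rot": [0, 0, 0]},
  {"delta_pos": [0, 0, -15], "delta_rot": [0, 0, 0]},
  {"delta_pos": [0, 0, -25], "delta_rot": [0, 0, 0]},
  {"delta_pos": [0, 0, -25], "delta_rot": [0, 0, 0]},
  {"delta_pos": [0, 0, -25], "delta_rot": [0, 0, 0]},
  {"delta_pos": [0, 0, -25], "delta_rot": [0, 0, 0]},
  {"delta_pos": [0, 0, -25], "delta_rot": [0, 0, 0]},
  {"delta_pos": [0, 0, -20], "delta_rot": [0, 0, 0]},
  {"delta_pos": [0, 0, -10], "delta_rot": [0, 0, 0]},
  {"delta_pos": [0, 0, 0], "delta_rot": [0, 0, 0]},
  {"delta_pos": [0, 0, 0], "delta_rot": [0, 0, 0]},
])

```text
time_s: 11.7
tool_pos: [0.5716, -0.2358, 0.1967]
orientation: [[-0.973, 0.232, -0.001], [0.232, 0.973, 0.0], [0.001, 0.0, -1.0]]
wrist_force: [-0.4, -0.0, 0.5]
opening: 0.0753
grasp_force: 0.0
```

```bash
python3 -c "
from h import *
s=wrist('pics/w4.png');print(s['time_s'],s['tool_pos'],s['opening'],s['wrist_force'])
a=bot.read_camera('side')[130:330,180:400,::-1];w=cv2.imread('pics/w4.png')
o=np.zeros((600,660,3),np.uint8);o[:]=cv2.resize(a,(660,600),interpolation=cv2.INTER_CUBIC);cv2.imwrite('pics/s4.png',o)"
```

```text
11.7 [ 0.5715773  -0.23575841  0.196653  ] 0.07533213538788441 [-0.41261702 -0.00394029  0.47805229]
```

View pics/s4.png

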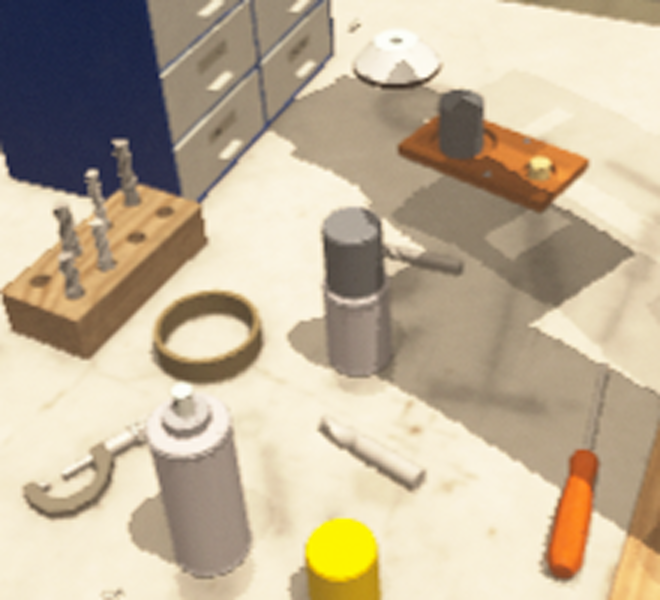

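The cap stands upright in the recess (crop (461,125)). Its base centre at side column 334 matches the recess arc centre at 334.5. Both cans are upright where they were, and the gripper is clear.

```bash
python3 -c "
from workcell import bot
print(bot.job_done())"
```

```text
the job is handed in; nothing more can be done
None
```

The job is handed in at about 12 s: the tall can's cap stands mouth down in the large recess, and both cans are upright where they stood, the short one with its cap on; that is from the final side view and the measured contact height, as the hand-in returned no verdict.

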